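# Third hand: halo arch held to its pedestal

### The arm

A 7-joint arm with a two-finger parallel gripper is mounted at the origin on the work surface. World frame = base frame: x ahead of the robot, y to its left, z up, the work surface at z = 0. Lengths are in m, angles in rad, forces in N, time in s.
With the tool pointing down it reaches from about 0.4 to 0.925 m from the base axis. Payload 4.1 kg.
Tool frame: the origin (TCP) lies between the finger pads, 19 mm behind the fingertips; this is the grasp point; z points along the fingers, y is the line along which they close (so a half turn about z gives the same grasp; the last joint's range is limited). The gripper opens to 85 mm and grips with 20 to 120 N. Pads are 22 mm wide; open, the fingers measure 114 mm over their backs; the gripper's body (76 mm by 85 mm) begins 54 mm behind the grasp point. The pads swing forward as they close: fully open they stand 13 mm farther back than shut.
Start: joints at [1.112, 0.398, 0.045, 1.537, -0.019, 1.207, -0.051], TCP at [0.229, -0.608, 0.25] pointing down, gripper open.
Joint ranges: [-2.82, 2.82], [-0.49, 2.23], [-1.37, 1.46], [0, 2.46], [-1.36, 4.5], [0.23, 2], [-2.94, 2.94]. Speed limits (rad/s): [2.57, 2.57, 3.14, 3.14, 3.14, 3.14, 3.14].

### API

Orientations are given as [roll, pitch, yaw] about the fixed x, y, z axes, in that order (R = Rz(yaw) Ry(pitch) Rx(roll)).
In Python, from workcell import sense, get_image, job_done, spot_in, pinpoint gives the robot as it stands. The module is installed in compiled form; this text tells all that it offers.
- The arm moves only by the tool carry_out, never from a script. Its argument "moves" is a list of rows, each an object with "claw": the opening, from -1 (shut) to 1 (fully open); "linear": the shift along the tool's x, y, z in mm, a list of three; "dr": the turn, a rotation vector about the tool's x, y, z in degrees, a list of three. A call has 1 to 12 rows; each row is the pose to reach, as a shift and turn from the pose commanded when the call began, along the tool's axes at that moment; what a row does not reach only later rows make up. A row lasts 1/12 s, in which the tool goes at most 41.7 mm and 7.16 degrees, less where a joint would pass 70% of its speed; a pose out of reach is approached as far as the arm can. A call with a gripper value outside its range is refused whole. The fingers move at their own pace and stop on an object; "grip_force" is the grip in N (left out, the last holds). Time passes only in rows, so rows that repeat a pose let the fingers close. It gives the time, the measured TCP pose, the force, the opening and the grip force at its end, in the units of the state.
- sense(): the state, without advancing time (a new reading comes with each control period).
- get_image(name): name is "side" or "top"; returns a dict with "pixels" (384x512x3 uint8, blue, green, red), "camera_matrix" (3x3 intrinsics, pixels), "k1" (the pictures are not rectified: a ray, as slopes to the right and down, at radius r is drawn at 1 + k1 r^2 times it, then the intrinsics apply), "R" (3x3) and "t" (3): a world point X has camera coordinates R X + t. Camera axes: x right, y down, z forward; pixel columns grow to the right and rows downward; lengths in m; the calibration is good to about 2 mm. A picture is of the moment at which its call begins. There is no depth.
- job_done(): hands the job in; it is judged then, once.
Trained networks look in the newest picture that a camera, given by its name, has taken for a name from the list of things; names that differ only in an ending like _2 or _b are one class to them, and where a whole thing is asked for, a point or a joint stands for the part that bears it (a point fixed in the world has none). Each returns a list of dicts, best first, with "p" (0 to 1); they miss things now and then, are a little off and sometimes report something else, mostly with a low value. They report only what shows in the picture. A call takes as long as a camera call. They do not tell look-alikes from the thing itself.
- spot_in(name, camera): "box" ([centre column, centre row, width, height] in pixels, round what is visible of it).
- pinpoint(name, camera): "at" ([row, column] in pixels: a listed point, or the origin of a listed thing).
The state is a dict: "clock": time; "q": joint angles; "dq": joint speeds; "joint_efforts": joint torques, N m; "position": TCP position; "tcp_rot": TCP orientation; "ft_force": force on the tool from outside, world axes, zero at the start; "ft_torque": the same for the moment, N m; "opening": finger opening in m; "grasp_force": force on a finger pad.
Only numpy, scipy, OpenCV 4.12 (cv2) and the standard library are available. Lean on these libraries where they do the work, as an engineer would, in place of code of your own. Each camera call takes 0.05 s, during which the arm holds its last target. There are 200 camera calls.

### The job

Lift the small brass halo arch off the sacking with a light grip across its two sides (the thin casting bends if it is squeezed), stand it on the bed of the wooden jig behind the brass pedestal, centred and with its front flat against the pedestal's rear face so that the screw slots lie over the screw holes, and keep it pressed there with a steady push of about 12 newtons for a good 3 seconds while I start the screws. Finish while still holding it pressed, without letting go; do not ram the pedestal, and leave the other castings, tools and tins where they are.

Things in the scene. Friction and masses are not known exactly. Their poses are not given: they have to be found in the camera images.
- arch: Brass halo arch to be held, upright on the sacking, 0.26 to 0.4 kg, 95 mm tall. Origin: centre of the panel's underside; z up, y along its width, x front to rear. Lower part a solid panel 58 mm wide (y), 8 mm thick (x -4 to +4 mm), 58 mm tall; a thin round hoop rises from its two sides. A foot flange 6 mm high, full width, sticks out at the rear to x = +22 mm.
- arch_grip (a point): Where to grip the arch: on its mid-plane, 50 mm above its underside, axes as the arch's. Close the fingers from above across its 58 mm width (y), TCP here: the gripper's body then clears the hoop and the fingertips stay clear of the bed. 20 to 40 N on a finger is ample; more than about 60 N on a finger bends it.
- arch_face (a point): Point on the arch's flat front face (x = -4 mm, looking along the arch's -x), 30 mm above its underside, midway between its two dark screw slots (10 mm wide, 8 mm high, at y = -14 and +14 mm). This face goes against the pedestal. Axes as the arch's.
- jig: Hardwood jig fixed to the bench: waxed, slippery bed 190 (x) by 130 mm (y), 15 mm thick; origin at the centre of its underside. At its -x end a 60 mm high end stop with a black rubber buffer, then the brass pedestal between two aluminium guide rails (tops 10 mm above the bed, outer faces at y = -32 and +32 mm, x -52 to -8 mm). From x = 0 to +95 mm the bed is free: the arch goes there.
- pedestal: Brass pedestal on the jig bed, 46 mm wide (y), 50 mm deep (x 0 to -50 mm), 62 mm tall, low lotus on top to 70 mm. Origin on the bed (15 mm above the bench), mid lower edge of its flat rear face, which looks along +x; axes as the jig's. With the arch in place their axes are parallel and the arch's origin is 4 mm along +x from this origin, at its height.
- pedestal_face (a point): Point on the pedestal's flat rear face, 30 mm above the bed, midway between its screw holes (y = -14 and +14 mm); +x points out of the face. Push along -x. The pedestal slides only straight back (-x) into the rubber buffer, 1 mm per 4 N of push (12 N: 3 mm), 8 mm at most, and springs out again: how far it has gone back shows the true push, without the foot's rubbing on the bed.
- sacking: Brown sacking, flat, fixed, 290 (x) by 310 mm (y), 3 mm thick; origin at the centre of its underside. The arch, the lamp lady, the water pot and the elephant stand on it, in varying places about 130 mm apart.
- lamp_lady: Loose, upright, to be left where it is. Origin at the centre of its underside. Brass lamp-bearing figure with a bell skirt, 68 mm across the foot, 136 mm tall.
- water_pot: Loose, upright, to be left where it is. Origin at the centre of its underside. Round steel water pot, 80 mm across, 74 mm tall.
- elephant: Loose, upright, to be left where it is. Origin at the centre of its underside. Brass elephant on a base 70 by 44 mm, trunk out to 57 mm along -x, 78 mm tall.
- screwdriver: Loose screwdriver with an orange handle, 170 mm long, lying on the bench beyond the jig, to be left alone.
- screw_tin: Loose, upright, to be left where it is. Origin at the centre of its underside. Open steel tin of brass screws, 60 mm across, 18 mm high, on the bench beside the jig.
- polish_jar: Loose, upright, to be left where it is. Origin at the centre of its underside. Polish jar with a red cap, 64 mm across, 85 mm tall, at the back of the bench.
- brush: Loose hand brush, 200 mm long, lying at the back of the bench, to be left alone.
Mind the look-alikes: they are no part of the job. What is shaped like the arch but green, orange or pink is not meant.

How it is judged:
By the outcome, as a careful person would: the job done as asked, in the order asked, and still so for the second after the job is handed in, while the arm keeps its last pose, push and grip.
It also fails if it takes over 64 s, if anything falls off the work surface, if the arm or the gripper's body presses on something with over 40 N, if the wrist force passes 120 N, or if a joint passes its speed limit or range.

## Working session

There is one attempt and no reset: what is moved stays moved. The work goes in short steps, Python scripts to look and compute and a tool call to move; the robot and the scene stay as the last step left them, time stands still between calls to the robot, and variables do not carry over. Pictures are saved under pics/ and viewed, at most 10 in all, crops included, and the job is handed in when it is done.

Besides the shell and the picture viewer there is one more tool, called after ">>>" as name(argument=value, ...), one argument or row to a line, values as JSON. carry_out: Moves the arm, as the interface text tells. Its arguments: {"type":"object","properties":{"moves":{"type":"array"},"grip_force":{"type":"number"}},"required":["moves"]}

```bash
mkdir -p pics; cat > h.py <<'E'
import numpy as np, cv2
from workcell import *
def proj(c,X):
    X=np.atleast_2d(X)@np.array(c["R"]).T+np.array(c["t"]); s=X[:,:2]/X[:,2:]
    r2=(s**2).sum(1,keepdims=True); s=s*(1+c["k1"]*r2); K=np.array(c["camera_matrix"])
    return s@K[:2,:2].T+K[:2,2]   # col,row
def ray(c,px):
    K=np.array(c["camera_matrix"]); d=(np.array(px,float)-K[:2,2])/np.diag(K)[:2]; s=d.copy()
    for _ in range(20): s=d/(1+c["k1"]*(s@s))
    R=np.array(c["R"]); return -R.T@np.array(c["t"]), R.T@np.array([*s,1])
def onz(c,px,z):
    o,d=ray(c,px); return o+d*(z-o[2])/d[2]
E
python3 - <<'E'
from h import *
for n in("side","top"):
    c=get_image(n); cv2.imwrite(f"pics/{n}0.png",c["pixels"])
    print(n,c["k1"],(-np.array(c["R"]).T@c["t"]).round(3),np.array(c["R"])[2].round(2),np.array(c["camera_matrix"]).diagonal())
    for k in("arch","arch_grip","arch_face","pedestal","pedestal_face","jig","sacking"):
        for d in pinpoint(k,n)[:5]:
            p=d["at"][::-1]; print(k,np.round(p,1),round(d["p"],2),onz(c,p,{"arch":.003,"arch_grip":.053,"arch_face":.033,"pedestal":.015,"pedestal_face":.045}.get(k,0)).round(3))
s=sense();print(s)
E
```

```text
side -0.028203229707978502 [ 0.522 -0.602  0.555] [ 0.05  0.8  -0.59] [360.16868396 360.16868396   1.        ]
arch [167.2 179. ] 0.92 [0.33  0.231 0.003]
arch [267.5 141.4] 0.72 [0.624 0.429 0.003]
arch [156.1 194.8] 0.69 [0.311 0.159 0.003]
arch [232.6 206.6] 0.67 [0.508 0.097 0.003]
arch_grip [268.  126.8] 0.7 [0.625 0.432 0.053]
arch_grip [231.8 192.3] 0.69 [0.508 0.089 0.053]
arch_grip [266.3 170.4] 0.65 [0.597 0.179 0.053]
arch_grip [151.  253.6] 0.63 [ 0.351 -0.102  0.053]
arch_grip [166.  159.9] 0.61 [0.331 0.249 0.053]
arch_face [232.2 196.5] 0.89 [0.508 0.099 0.033]
arch_face [168.  166.9] 0.81 [0.334 0.245 0.033]
arch_face [270.4 134. ] 0.76 [0.632 0.422 0.033]
arch_face [148.8 259.6] 0.62 [ 0.342 -0.098  0.033]
arch_face [161.3 187.2] 0.54 [0.33  0.149 0.033]
pedestal [265.3 289.4] 0.97 [ 0.566 -0.17   0.015]
pedestal_face [267.7 284. ] 0.62 [ 0.569 -0.183  0.045]
jig [268.8 301.4] 0.62 [ 0.572 -0.186  0.   ]
jig [338.9 280.8] 0.19 [ 0.713 -0.147  0.   ]
sacking [251.9 189.3] 0.77 [0.559 0.172 0.   ]
sacking [266.4 171.1] 0.73 [0.605 0.258 0.   ]
top -0.07263624660981757 
[... 991 characters left out ...]
 0.   ]
{'clock': 0.8, 'q': array([ 1.11200888,  0.39836458,  0.04510611,  1.53658567, -0.01865806,
        1.2069174 , -0.05069557]), 'dq': array([ 0.00096246, -0.00096737,  0.00079101,  0.00019788, -0.00037475,
       -0.00128976, -0.00056106]), 'joint_efforts': array([-1.54257536e-04, -4.74963927e+01,  1.36257470e+00, -2.54506570e+01,
        1.13695077e-02,  7.48984603e-04, -1.00231478e-05]), 'position': array([ 0.22887471, -0.60840794,  0.25007614]), 'tcp_rot': array([3.14144310e+00, 4.73797498e-05, 3.59874929e-01]), 'ft_force': array([-0.23075566,  0.72969123, -0.11753615]), 'ft_torque': array([-0.00363552, -0.00772111, -0.00260673]), 'grasp_force': 0.0, 'opening': 0.08530139403271701}
```

View pics/side0.png

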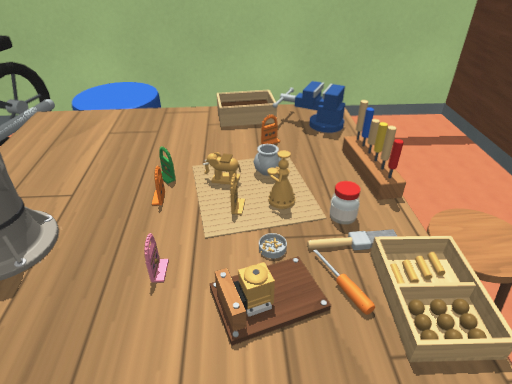

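View pics/top0.png

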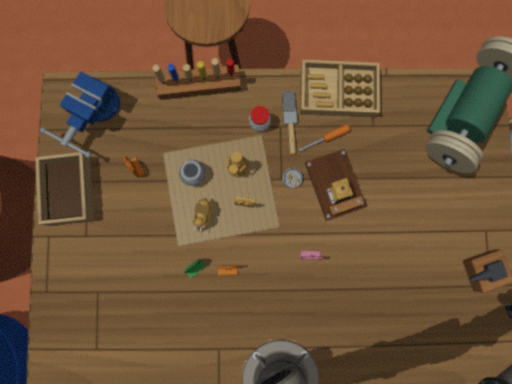

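The arch candidates in the side view are green (167,165), orange (158,188), orange (269,130), pink (152,258) and brass (235,197). Only the brass one is brass-coloured and stands on the sacking, so it is the one meant. I'll confirm that in an enlarged crop.

```bash
python3 - <<'E'
from h import *
s=cv2.imread("pics/side0.png");t=cv2.imread("pics/top0.png")
f=lambda im,x,y,w,h,k:cv2.resize(im[y:y+h,x:x+w],None,fx=k,fy=k,interpolation=cv2.INTER_CUBIC)
a=f(s,205,165,60,60,5);b=f(t,222,180,40,40,7.5)
c=f(s,200,250,133,100,3);d=f(t,296,140,80,86,3.5)
o=np.zeros((605,700,3),np.uint8)
o[:300,:300]=a;o[:300,300:600]=b;o[300:600,:399]=c;o[300:601,400:680]=d
cv2.imwrite("pics/crop1.png",o[:600])
E
```

```text
(no output)
```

View pics/crop1.png

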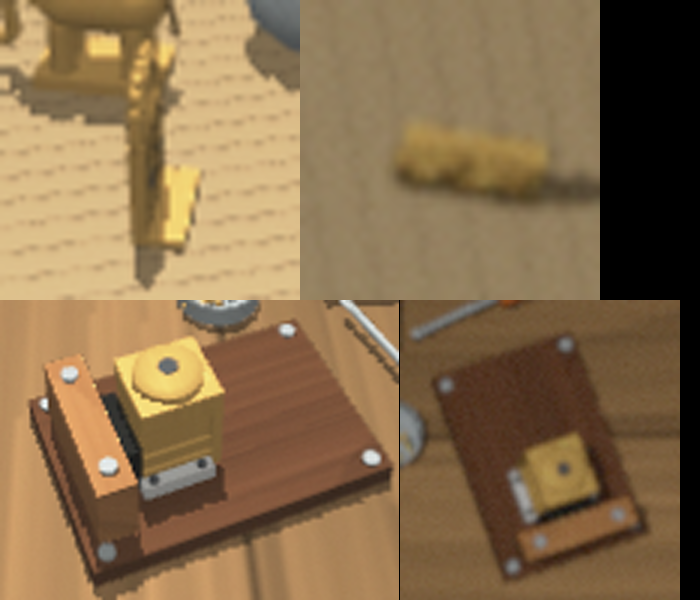

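Confirmed: the brass arch on the sacking is at side (235,197), top (244,201), with its foot toward +x. The crop also shows the jig, with the free bed on its +x side. Next I fit poses from hand-read corners.

```bash
cat > fit.py <<'E'
from h import *
from scipy.optimize import least_squares
def T(p,M,z):
    c,s=np.cos(p[2]),np.sin(p[2]); M=np.array(M,float); return np.c_[p[0]+c*M[:,0]-s*M[:,1],p[1]+s*M[:,0]+c*M[:,1],M[:,2]+z]
def fit(obs,p0,z):
    f=lambda p:np.concatenate([(proj(c,T(p,[m for m,_ in o],z))-[q for _,q in o]).ravel() for c,o in obs])
    r=least_squares(f,p0,loss="soft_l1"); return r.x,f(r.x).reshape(-1,2)
E
python3 - <<'E'
from fit import *
S=get_image("side");P=get_image("top")
L,W,h=.095,.065,.015
js=[((-L,-W,h),(232.3,339.3)),((L,-W,h),(330,306)),((L,W,h),(299,256.7)),((-L,W,h),(210,283.3))]
jt=[((L,W,h),(306,162.3)),((L,-W,h),(345.1,150)),((-L,-W,h),(366.9,205.7)),((-L,W,h),(326,220))]
for o in ([(S,js)],[(P,jt)],[(S,js),(P,jt)]):
    x,r=fit(o,[.57,-.17,.3],0);print("jig",x.round(4),np.degrees(x[2]).round(2),r.round(1).tolist())
as_=[((-.004,-.029,0),(232.4,213.4)),((.022,-.029,0),(241.4,214.6)),((.022,.029,.006),(245,199))]
x,r=fit([(S,as_)],[.5,.1,0],.003);print("arch",x.round(4),np.degrees(x[2]).round(2),r.round(1).tolist())
j=fit([(S,js),(P,jt)],[.57,-.17,.3],0)[0]
# overlay
def dr(im,c,p,z,E,k,o,col):
    for a,b in E:
        q=(proj(c,T(p,[a,b],z))-o)*k+k/2; cv2.line(im,*[tuple(int(v) for v in np.round(w)) for w in q],col,1,cv2.LINE_AA)
def box(x0,x1,y0,y1,z0,z1):
    v=[(a,b,c) for a in(x0,x1) for b in(y0,y1) for c in(z0,z1)]
    return [(u,w) for i,u in enumerate(v) for w in v[i+1:] if sum(m!=n for m,n in zip(u,w))==1]
A=box(-.004,.004,-.029,.029,0,.058)+box(.004,.022,-.029,.029,0,.006)
J=box(-L,L,-W,W,0,h)+box(-.05,0,-.023,.023,h,h+.062)
f=lambda c,x,y,w,h,k:cv2.resize(c["pixels"][y:y+h,x:x+w],None,fx=k,fy=k,interpolation=cv2.INTER_CUBIC)
o=np.zeros((600,700,3),np.uint8)
for c,(X,Y,w,hh,k),p,z,E,(r0,c0) in ((S,(205,165,60,60,5),x,.003,A,(0,0)),(P,(222,180,42,42,7),x,.003,A,(0,300)),(S,(200,250,133,100,3),j,0,J,(300,0)),(P,(296,144,80,80,3.5),j,0,J,(300,400))):
    im=f(c,X,Y,w,hh,k);dr(im,c,p,z,E,k,(X,Y),(255,0,0));o[r0:r0+im.shape[0],c0:c0+im.shape[1]]=im
cv2.imwrite("pics/ov1.png",o)
E
```

```text
jig [ 0.5723 -0.181   0.3108] 17.81 [[-1.2, 1.9], [2.4, -0.5], [0.3, -0.7], [-0.4, -0.6]]
jig [ 0.5676 -0.1786  0.3118] 17.87 [[-0.5, -0.5], [0.1, -1.4], [-0.1, 1.1], [0.5, 0.6]]
jig [ 0.5707 -0.1797  0.3061] 17.54 [[-2.4, 1.1], [1.3, -0.8], [-0.3, -1.0], [-1.1, -1.3], [-0.1, -1.7], [0.6, -2.3], [0.1, 0.2], [0.7, -0.5]]
arch [ 0.5134  0.0969 -0.1754] -10.05 [[-1.1, 0.5], [0.6, 0.1], [0.2, -0.8]]
```

View pics/ov1.png

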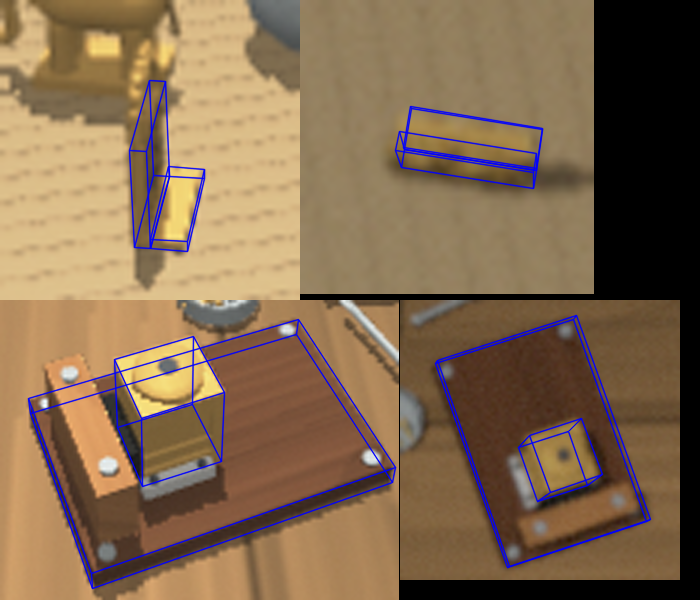

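The overlay is close. The side-view arch fit is about 1 px too far right and the top view suggests a yaw nearer -7°. I refine both numerically against the image gradients.

```bash
cat >> fit.py <<'E'
from scipy.optimize import minimize
def grad(c,s=0.8):
    g=cv2.GaussianBlur(c["pixels"].astype(np.float32),(0,0),s); return np.sqrt(sum(cv2.Sobel(g,cv2.CV_32F,a,1-a)**2 for a in(0,1)).sum(2))
def samp(E,n=40):
    u=np.linspace(.03,.97,n)[:,None]; return np.vstack([np.array(a)*(1-u)+np.array(b)*u for a,b in E])
def gfit(obs,p0,z,off=False):  # obs: (cam,edges)
    G=[(c,grad(c),samp(E)) for c,E in obs]
    def f(p):
        v=0
        for c,g,M in G:
            q=proj(c,T(p,M,z)).astype(np.float32); v-=cv2.remap(g,q[:,:1],q[:,1:],cv2.INTER_LINEAR).mean()
        return v
    best=None
    for dx in(-.004,0,.004):
        for dy in(-.004,0,.004):
            for da in(-.07,0,.07):
                r=minimize(f,np.array(p0)+[dx,dy,da],method="Nelder-Mead",options=dict(initial_simplex=np.array(p0)+[dx,dy,da]+np.array([[0,0,0],[.003,0,0],[0,.003,0],[0,0,.04]])))
                if best is None or r.fun<best.fun: best=r
    return best.x,-best.fun
def loop(*v): return list(zip(v,v[1:]+v[:1]))
E
python3 - <<'E'
from fit import *
S=get_image("side");P=get_image("top")
L,W,h=.095,.065,.015
top=loop((-L,-W,h),(L,-W,h),(L,W,h),(-L,W,h))
es=[top[0],top[1],((-L,-W,0),(L,-W,0)),((-L,-W,0),(-L,W,0))]
H=h+.062;y=.023
pr=[((0,-y,H),(0,y,H)),((0,-y,h+.012),(0,-y,H)),((0,y,H),(-.05,y,H)),((-.05,-y,H),(-.05,y,H)),((-.05,-y,H),(0,-y,H))]
pt=loop((0,-y,H),(0,y,H),(-.05,y,H),(-.05,-y,H))
j0=[.570,-.179,.311]
for n,o in(("side bed",[(S,es)]),("top bed",[(P,top)]),("side ped",[(S,pr)]),("top ped",[(P,pt)]),("side all",[(S,es+pr)]),("top all",[(P,top+pt)]),("all",[(S,es+pr),(P,top+pt)])):
    x,v=gfit(o,j0,0);print("jig",n,x.round(4),np.degrees(x[2]).round(2),round(v))
a,b,f=-.004,.004,.022;w=.029
sa=[((f,-w,0),(f,w,0)),((f,-w,.006),(f,w,.006)),((a,-w,0),(f,-w,0)),((b,-w,.006),(b,w,.006)),((a,-w,0),(a,-w,.058)),((f,w,.006),(b,w,.006)),((b,-w,.006),(b,-w,.058))]
ta=[((f,-w,.006),(f,w,.006)),((f,w,.006),(b,w,.006)),((f,-w,.006),(b,-w,.006)),((a,-w,0),(a,w,0)),((a,-w,.058),(a,-w,0)),((a,w,.058),(a,w,0))]
for n,o in(("side",[(S,sa)]),("top",[(P,ta)]),("both",[(S,sa),(P,ta)])):
    x,v=gfit(o,[.511,.097,-.14],.003);print("arch",n,x.round(4),np.degrees(x[2]).round(2),round(v))
E
```

```text
jig side bed [ 0.5697 -0.1799  0.3189] 18.27 242
jig top bed [ 0.5674 -0.1746  0.3285] 18.82 137
jig side ped [ 0.5707 -0.1803  0.3217] 18.43 310
jig top ped [ 0.5685 -0.1772  0.3274] 18.76 268
jig side all [ 0.5703 -0.1802  0.3198] 18.32 275
jig top all [ 0.5681 -0.1763  0.3531] 20.23 201
jig all [ 0.5699 -0.1795  0.3223] 18.47 453
arch side [0.5156 0.1013 0.0322] 1.85 234
arch top [ 0.5089  0.1008 -0.1774] -10.16 153
arch both [ 0.5108  0.1018 -0.1454] -8.33 355
```

```bash
cat > to.py <<'E'
import sys
from h import *
from scipy.spatial.transform import Rotation as Ro
s=sense(); x,y,z,yaw=map(float,sys.argv[1:5])
R=Ro.from_euler("xyz",s["tcp_rot"]); G=Ro.from_euler("xyz",[np.pi,0,np.radians(yaw)])
print("t",s["clock"],"pos",s["position"].round(4),"rpy",np.degrees(s["tcp_rot"]).round(2),"F",s["ft_force"].round(1))
print("lin",(R.inv().apply(np.array([x,y,z])-s["position"])*1000).round(1),"dr",np.degrees((R.inv()*G).as_rotvec()).round(2))
E
python3 to.py .511 .100 .21 -8.4
```

```text
t 1.0 pos [ 0.2289 -0.6084  0.25  ] rpy [179.99   0.    20.62] F [ 0.4  0.5 -0.5]
lin [ 513.5 -563.7   40. ] dr [ 1.000e-02 -0.000e+00  2.902e+01]
```

>>> carry_out(
  moves=[
    {"claw": 1,"linear": [513.5,-563.7,0],"dr": [0,0,29]},
    {"claw": 1,"linear": [513.5,-563.7,0],"dr": [0,0,29]},
    {"claw": 1,"linear": [513.5,-563.7,0],"dr": [0,0,29]},
    {"claw": 1,"linear": [513.5,-563.7,0],"dr": [0,0,29]},
    {"claw": 1,"linear": [513.5,-563.7,0],"dr": [0,0,29]},
    {"claw": 1,"linear": [513.5,-563.7,0],"dr": [0,0,29]},
    {"claw": 1,"linear": [513.5,-563.7,0],"dr": [0,0,29]},
    {"claw": 1,"linear": [513.5,-563.7,0],"dr": [0,0,29]},
    {"claw": 1,"linear": [513.5,-563.7,0],"dr": [0,0,29]},
    {"claw": 1,"linear": [513.5,-563.7,0],"dr": [0,0,29]},
    {"claw": 1,"linear": [513.5,-563.7,0],"dr": [0,0,29]},
    {"claw": 1,"linear": [513.5,-563.7,0],"dr": [0,0,29]},
  ],
  grip_force=28,
)

```text
clock: 2.0
position: [0.4135, -0.144, 0.2505]
tcp_rot: [3.141, -0.001, -0.146]
ft_force: [0.6, -0.8, 0.1]
opening: 0.0853
grasp_force: 0.0
```

```bash
python3 to.py .511 .100 .21 -8.4
```

```text
t 2.0 pos [ 0.4135 -0.144   0.2505] rpy [ 1.7997e+02 -7.0000e-02 -8.3900e+00] F [ 0.6 -0.8  0.1]
lin [  60.8 -255.7   40.4] dr [ 0.03 -0.07  0.01]
```

>>> carry_out(
  moves=[
    {"claw": 1,"linear": [60.8,-255.7,0],"dr": [0,0,0]},
    {"claw": 1,"linear": [60.8,-255.7,0],"dr": [0,0,0]},
    {"claw": 1,"linear": [60.8,-255.7,0],"dr": [0,0,0]},
    {"claw": 1,"linear": [60.8,-255.7,0],"dr": [0,0,0]},
    {"claw": 1,"linear": [60.8,-255.7,0],"dr": [0,0,0]},
    {"claw": 1,"linear": [60.8,-255.7,40],"dr": [0,0,0]},
    {"claw": 1,"linear": [60.8,-255.7,40],"dr": [0,0,0]},
    {"claw": 1,"linear": [60.8,-255.7,40],"dr": [0,0,0]},
    {"claw": 1,"linear": [60.8,-255.7,40],"dr": [0,0,0]},
    {"claw": 1,"linear": [60.8,-255.7,40],"dr": [0,0,0]},
    {"claw": 1,"linear": [60.8,-255.7,40],"dr": [0,0,0]},
  ],
)

```text
clock: 2.92
position: [0.5109, 0.0965, 0.2108]
tcp_rot: [3.141, -0.001, -0.149]
ft_force: [1.2, 1.0, 1.5]
opening: 0.0855
grasp_force: 0.0
```

```bash
python3 to.py .511 .100 .053 -8.4; python3 - <<'E'
from h import *
S=get_image("side");P=get_image("top")
a=cv2.resize(S["pixels"][120:230,180:300],None,fx=3.3,fy=3.3);b=cv2.resize(P["pixels"][150:250,190:290],None,fx=3.6,fy=3.6)
o=np.zeros((370,770,3),np.uint8);o[:a.shape[0],:a.shape[1]]=a;o[:360,400:760]=b;cv2.imwrite("pics/pre.png",o)
E
```

```text
t 2.9167 pos [0.5109 0.0965 0.2108] rpy [ 1.7996e+02 -9.0000e-02 -8.5300e+00] F [1.2 1.  1.5]
lin [ -0.7  -3.6 157.8] dr [ 0.04 -0.09 -0.13]
```

View pics/pre.png

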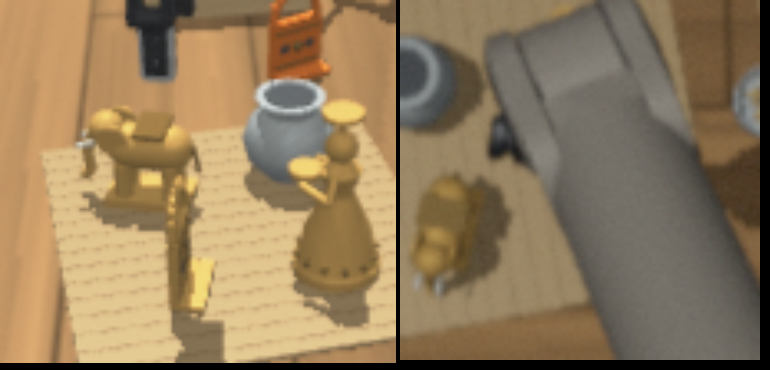

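The arch stands upright below the gripper and the fingers have room beside the elephant and the lamp lady. I'm lowering.

>>> carry_out(
  moves=[
    {"claw": 1,"linear": [0,0,20],"dr": [0,0,0]},
    {"claw": 1,"linear": [0,0,40],"dr": [0,0,0]},
    {"claw": 1,"linear": [0,0,60],"dr": [0,0,0]},
    {"claw": 1,"linear": [0,0,75],"dr": [0,0,0]},
    {"claw": 1,"linear": [0,0,85],"dr": [0,0,0]},
    {"claw": 1,"linear": [0,0,85],"dr": [0,0,0]},
    {"claw": 1,"linear": [0,0,85],"dr": [0,0,0]},
    {"claw": 1,"linear": [0,0,85],"dr": [0,0,0]},
  ],
)

```text
clock: 3.68
position: [0.5114, 0.0981, 0.1261]
tcp_rot: [-3.141, -0.002, -0.147]
ft_force: [-0.8, 0.4, -0.6]
opening: 0.0853
grasp_force: 0.0
```

```bash
python3 to.py .511 .100 .053 -8.4; python3 - <<'E'
from h import *
S=get_image("side"); s=sense()
p=proj(S,[s["position"]])[0]; print("tcp px",p.round(1))
for k in("arch","arch_face","arch_grip"):
    for d in pinpoint(k,"side"):
        q=d["at"][::-1]
        if abs(q[0]-235)<15: print(k,np.round(q,1),round(d["p"],2))
b=[d for d in spot_in("arch","side") if abs(d["box"][0]-235)<15]; print(b)
a=cv2.resize(S["pixels"][130:230,190:290],None,fx=5.5,fy=5.5,interpolation=cv2.INTER_CUBIC);cv2.imwrite("pics/pre2.png",a)
E
```

```text
t 3.6833 pos [0.5114 0.0981 0.1261] rpy [-1.7997e+02 -1.2000e-01 -8.4100e+00] F [-0.8  0.4 -0.6]
lin [-0.8 -1.8 73.1] dr [-0.03 -0.12 -0.01]
tcp px [232.1 163.6]
arch [233.8 205.1] 0.57
arch_grip [231.7 189.7] 0.92
[{'box': [238.0, 196.3, 14.2, 40.0], 'p': 0.89}]
```

View pics/pre2.png

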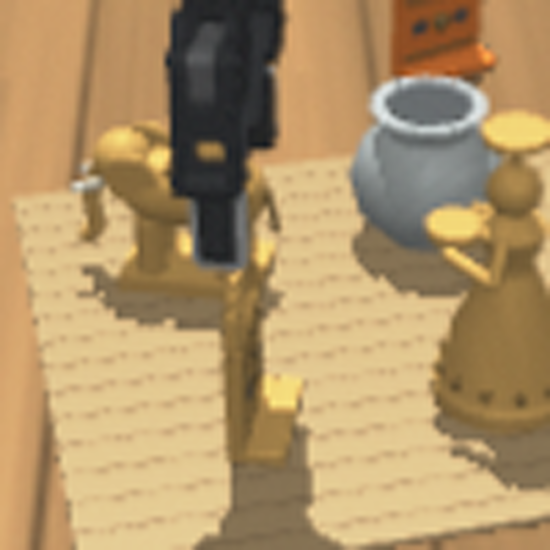

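```bash
python3 - <<'E'
from fit import *
S=get_image("side")
for p in((232.2,213.3),(241.8,213.3)): print(onz(S,p,.003).round(4))
print(onz(S,(244.5,199),.009).round(4))
a,b,f=-.004,.004,.022;w=.029
for x in((.511,.1,-.147),(.5135,.099,-.147),(.5135,.099,-.1)):
  print(x,proj(S,T(x,[(a,-w,0),(b,-w,0),(f,-w,0),(f,w,.006),(a,-w,.055),(b,-w,.055)],.003)).round(1).tolist())
R=[T((*sense()["position"][:2],-.147),[(0,-.045,sense()["position"][2]-.01)],0)]
print(proj(S,R[0]))
E
```

```text
[0.5066 0.0712 0.003 ]
[0.5297 0.0698 0.003 ]
[0.5381 0.1185 0.009 ]
(0.511, 0.1, -0.147) [[230.6, 213.2], [233.9, 213.4], [241.3, 213.8], [244.0, 197.3], [229.6, 194.9], [233.0, 195.0]]
(0.5135, 0.099, -0.147) [[231.7, 213.4], [235.0, 213.6], [242.4, 214.0], [245.0, 197.5], [230.7, 195.1], [234.1, 195.2]]
(0.5135, 0.099, -0.1) [[232.2, 213.5], [235.5, 213.6], [243.0, 213.7], [244.5, 197.3], [231.3, 195.1], [234.7, 195.2]]
[[229.1748745  178.61902103]]
```

The fit agrees to about 1 px: arch at about (0.512, 0.099), yaw about -8.4°. I descend and close.

>>> carry_out(
  moves=[
    {"claw": 1,"linear": [0,-1,20],"dr": [0,0,0]},
    {"claw": 1,"linear": [0,-1,40],"dr": [0,0,0]},
    {"claw": 1,"linear": [0,-1,58],"dr": [0,0,0]},
    {"claw": 1,"linear": [0,-1,68],"dr": [0,0,0]},
    {"claw": 1,"linear": [0,-1,73],"dr": [0,0,0]},
    {"claw": 1,"linear": [0,-1,73],"dr": [0,0,0]},
    {"claw": 1,"linear": [0,-1,73],"dr": [0,0,0]},
    {"claw": 0.5,"linear": [0,-1,73],"dr": [0,0,0]},
    {"claw": 0.4,"linear": [0,-1,73],"dr": [0,0,0]},
    {"claw": 0.3,"linear": [0,-1,73],"dr": [0,0,0]},
    {"claw": 0.2,"linear": [0,-1,73],"dr": [0,0,0]},
    {"claw": 0.1,"linear": [0,-1,73],"dr": [0,0,0]},
  ],
  grip_force=28,
)

```text
clock: 4.98
position: [0.5115, 0.0994, 0.0531]
tcp_rot: [-3.141, -0.002, -0.146]
ft_force: [-0.4, -0.0, 7.3]
opening: 0.0571
grasp_force: 30.0
```

>>> carry_out(
  moves=[
    {"claw": -0.3,"linear": [0,0,0],"dr": [0,0,0]},
    {"claw": -1,"linear": [0,0,0],"dr": [0,0,0]},
    {"claw": -1,"linear": [0,0,0],"dr": [0,0,0]},
    {"claw": -1,"linear": [0,0,0],"dr": [0,0,0]},
    {"claw": -1,"linear": [0,0,0],"dr": [0,0,0]},
    {"claw": -1,"linear": [0,0,0],"dr": [0,0,0]},
  ],
)

```text
clock: 5.48
position: [0.5115, 0.0994, 0.0531]
tcp_rot: [-3.141, -0.002, -0.146]
ft_force: [-1.2, 0.0, 6.3]
opening: 0.0574
grasp_force: 30.0
```

```bash
python3 to.py .512 .099 .053 -8.4
```

```text
t 5.4833 pos [0.5115 0.0994 0.0531] rpy [-1.7997e+02 -1.1000e-01 -8.3800e+00] F [-1.2  0.   6.3]
lin [0.6 0.4 0.1] dr [-0.03 -0.11  0.02]
```

>>> carry_out(
  moves=[
    {"claw": -1,"linear": [0,0,-10],"dr": [0,0,0]},
    {"claw": -1,"linear": [0,0,-25],"dr": [0,0,0]},
    {"claw": -1,"linear": [0,0,-50],"dr": [0,0,0]},
    {"claw": -1,"linear": [0,0,-80],"dr": [0,0,0]},
    {"claw": -1,"linear": [0,0,-110],"dr": [0,0,0]},
    {"claw": -1,"linear": [0,0,-135],"dr": [0,0,0]},
    {"claw": -1,"linear": [0,0,-150],"dr": [0,0,0]},
    {"claw": -1,"linear": [0,0,-150],"dr": [0,0,0]},
    {"claw": -1,"linear": [0,0,-150],"dr": [0,0,0]},
  ],
)

```text
clock: 6.23
position: [0.5104, 0.0989, 0.2022]
tcp_rot: [3.141, -0.001, -0.146]
ft_force: [-0.3, -0.7, -3.8]
opening: 0.0576
grasp_force: 31.9
```

```bash
python3 to.py .602 -.168 .2 18.4; python3 - <<'E'
from workcell import *
s=sense();print(s["opening"],s["grasp_force"],s["ft_force"],s["ft_torque"])
E
```

```text
t 6.2333 pos [0.5104 0.0989 0.2022] rpy [ 1.7998e+02 -5.0000e-02 -8.3900e+00] F [-0.3 -0.7 -3.8]
lin [129.5 250.7   2.4] dr [  0.03  -0.04 -26.79]
0.057576416123407234 31.88806414604187 [-0.31248344 -0.66620465 -3.82453918] [ 0.00807559  0.06919642 -0.04905953]
```

>>> carry_out(
  moves=[
    {"claw": -1,"linear": [7,14,0],"dr": [0,0,-1.5]},
    {"claw": -1,"linear": [19,37,0],"dr": [0,0,-4]},
    {"claw": -1,"linear": [34,66,0],"dr": [0,0,-7]},
    {"claw": -1,"linear": [50,97,0],"dr": [0,0,-10.3]},
    {"claw": -1,"linear": [66,128,0],"dr": [0,0,-13.7]},
    {"claw": -1,"linear": [82,159,0],"dr": [0,0,-17]},
    {"claw": -1,"linear": [98,190,0],"dr": [0,0,-20.3]},
    {"claw": -1,"linear": [112,217,0],"dr": [0,0,-23.2]},
    {"claw": -1,"linear": [123,238,0],"dr": [0,0,-25.5]},
    {"claw": -1,"linear": [129.5,250.7,0],"dr": [0,0,-26.8]},
    {"claw": -1,"linear": [129.5,250.7,0],"dr": [0,0,-26.8]},
    {"claw": -1,"linear": [129.5,250.7,0],"dr": [0,0,-26.8]},
  ],
)

```text
clock: 7.23
position: [0.6006, -0.1683, 0.1993]
tcp_rot: [-3.139, 0.004, 0.319]
ft_force: [-0.4, 0.7, -3.8]
opening: 0.0572
grasp_force: 31.9
```

>>> carry_out(
  moves=[
    {"claw": -1,"linear": [0,0,20],"dr": [0,0,0]},
    {"claw": -1,"linear": [0,0,50],"dr": [0,0,0]},
    {"claw": -1,"linear": [0,0,80],"dr": [0,0,0]},
    {"claw": -1,"linear": [0,0,105],"dr": [0,0,0]},
    {"claw": -1,"linear": [0,0,120],"dr": [0,0,0]},
    {"claw": -1,"linear": [0,0,120],"dr": [0,0,0]},
    {"claw": -1,"linear": [0,0,120],"dr": [0,0,0]},
    {"claw": -1,"linear": [0,0,120],"dr": [0,0,0]},
  ],
)

```text
clock: 7.9
position: [0.603, -0.1667, 0.083]
tcp_rot: [3.141, -0.001, 0.323]
ft_force: [0.5, -0.8, -2.9]
opening: 0.0568
grasp_force: 31.8
```

```bash
python3 to.py .602 -.168 .065 18.4; python3 - <<'E'
from h import *
S=get_image("side");P=get_image("top")
a=cv2.resize(S["pixels"][220:350,200:335],None,fx=4,fy=4,interpolation=cv2.INTER_CUBIC);b=cv2.resize(P["pixels"][140:226,296:376],None,fx=3,fy=3)
o=np.zeros((520,790,3),np.uint8);o[:,:540]=a;o[:258,545:785]=b;cv2.imwrite("pics/jig1.png",o)
E
```

```text
t 7.9 pos [ 0.603  -0.1667  0.083 ] rpy [ 1.7998e+02 -8.0000e-02  1.8490e+01] F [ 0.5 -0.8 -2.9]
lin [-1.4  1.  18. ] dr [ 0.02 -0.08  0.09]
```

View pics/jig1.png

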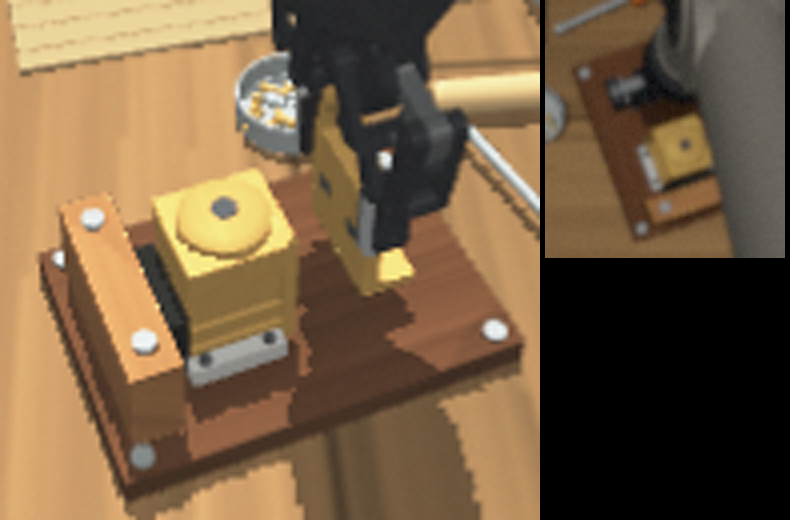

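The arch hangs straight in the gripper in front of the pedestal with its slotted face towards it (slots at about crop (323,185) and (352,228)). I measure its apparent pose in the same camera as the jig, so calibration bias cancels.

```bash
python3 - <<'E'
from fit import *
S=get_image("side"); s=sense(); z=s["position"][2]-.05
a,b,f=-.004,.004,.022;w=.029
E=[((a,-w,0),(a,w,0)),((a,-w,0),(a,-w,.028)),((a,-w,0),(b,-w,0)),((f,-w,.006),(f,w,.006)),((f,-w,0),(f,-w,.006)),((a,w,0),(a,w,.05)),((b,-w,0),(f,-w,0))]
for zz in(z-.002,z-.001,z,z+.001):
    x,v=gfit([(S,E)],[*s["position"][:2],.322],zz); print("arch",zz.round(4),x.round(4),np.degrees(x[2]).round(2),round(v,1))
L,W,h=.095,.065,.015;H=h+.062;y=.023
pr=[((0,-y,H),(0,y,H)),((0,-y,h+.012),(0,-y,H)),((-.05,-y,H),(-.05,y,H)),((-.05,-y,H),(0,-y,H))]
be=[((-L,-W,h),(L,-W,h)),((L,-W,h),(L,-.01,h)),((-L,-W,0),(L,-W,0)),((-L,-W,0),(-L,W,0))]
for n,e in(("ped",pr),("bed",be),("all",pr+be)):
    x,v=gfit([(S,e)],[.570,-.18,.32],0); print(n,x.round(4),np.degrees(x[2]).round(2),round(v,1))
print(s["position"])
for k in("arch_face","pedestal_face","arch","pedestal"):
  for d in pinpoint(k,"side")[:3]:
    if d["at"][1]>200 and d["at"][0]>230: print(k,d)
print("pred arch_face",proj(S,T((*s["position"][:2],.322),[(a,0,.03),(a,-.014,.03),(a,.014,.03)],z)).round(1).tolist())
E
```

```text
arch 0.0317 [ 0.601  -0.1676  0.4202] 24.08 244.6
arch 0.0327 [ 0.6212 -0.1596  0.0387] 2.22 247.7
arch 0.0337 [ 0.5975 -0.1517  0.2669] 15.29 274.3
arch 0.0347 [ 0.5973 -0.1525  0.2684] 15.38 274.7
ped [ 0.5707 -0.1806  0.3214] 18.42 361.2
bed [ 0.5696 -0.1797  0.3213] 18.41 251.4
all [ 0.5703 -0.1803  0.3219] 18.45 299.8
[ 0.60337033 -0.16764192  0.08371038]
arch_face {'at': [269.8, 282.1], 'p': 0.74}
pedestal_face {'at': [281.5, 270.5], 'p': 0.82}
arch {'at': [280.3, 287.0], 'p': 0.81}
arch {'at': [271.5, 283.9], 'p': 0.75}
pedestal {'at': [293.0, 268.1], 'p': 0.89}
pred arch_face [[284.2, 270.2], [287.7, 275.8], [280.9, 264.7]]
```

```bash
python3 - <<'E'
from fit import *
S=get_image("side"); s=sense(); z=s["position"][2]-.05; p=(*s["position"][:2],s["tcp_rot"][2])
g=cv2.cvtColor(S["pixels"],cv2.COLOR_BGR2GRAY)
print(g[262:282,276:294])
print(proj(S,T(p,[(-.004,-.029,0),(-.004,.029,0),(.022,-.029,0),(.022,-.029,.006)],z)).round(1).tolist())
print(S["pixels"][284:298,284:302,1]); print(s["position"],np.degrees(s["tcp_rot"]))
E
```

```text
[[148 119 110 102 102 101 101 102 103 115 141 139 128  79  37  39  43  45]
 [115 106 102 101  93 101 101 102 102 105 122 138 130  97  38  37  42  46]
 [101 106 117  96  77  96 101 100 101 103 113 136 135 119  36  38  41  43]
 [104 103 105  94  67  84 100 103 103 102 101 112 136 120  38  40  39  43]
 [104 103 101  97  72  66  89 102 101 102 101 105 121 120  54  35  40  46]
 [106 105 102  98  81  58  78 102 103 102 102 102 114 128  58  46  40  45]
 [108 108 101 101  94  74  83 101 102 102 102 102 104 103  54  46  43  44]
 [115 126 102 101 101  94  83 101 101 102 103 100  97  87  77  39  39  43]
 [106 108 101 100 101 100  99 102 102 103 102 101  97  86  84  64  39  38]
 [106 104 101 103 101 102 101 102 102 103 103 101  97  86  93  99  68  51]
 [105 103 102 102 101 101 102 102 101 103 103 101  97  90 105 109 108  83]
 [106 106 104 101 101 101 101 102 102 102 102 102  93  81 107 112 110  84]
 [108 109 109 103 101 101 100 101 102 101  94 101  92  80 107 111 107  72]
 [112 112 109 102 101 101 101 100 102 101  88  87  93  80 107 112 106  69]
 [110 109 108 105 102 101 101 102 101  97  74  68 
[... 904 characters left out ...]
33 235 216]
 [ 57  56  57  97 143  98 102 110 108 107 117 177 231 233 213 130 109 113]
 [ 56  56  54  62  86  98  99 109 108 108 123 145 126 105 110 107 104  94]
 [ 55  55  54  55  62  84 101 106 107 104 101 105 110 112  81  87  94  93]
 [ 57  55  53  55  52  70 102 106 106 110 110  72  49  58  71  93  92  91]
 [ 55  56  55  57  57  64  93 108  72  54  59  57  57  56  54  55  67  88]
 [ 57  56  56  57  56  56  57  58  59  57  56  55  55  55  54  55  69  91]
 [ 58  57  57  58  57  57  56  56  55  55  52  53  55  56  55  56  71  92]
 [ 58  58  55  55  55  56  54  53  55  56  55  56  57  57  56  56  54  71]]
[ 0.60242335 -0.1679111   0.08252864] [ 1.79965173e+02 -3.40396282e-02  1.84100932e+01]
```

Slots read at about (280.7,266.2) and (287.2,277.3) against predictions of (280.9,264.7) and (287.7,275.8). The bias is under 1 px once averaged and pose noise is included. Corrected for it, the pedestal is at about (0.570,-0.1785), yaw 18.4°, so the arch is already centred with about 30 mm of gap. I lower to the bed.

>>> carry_out(
  moves=[
    {"claw": -1,"linear": [0,0,5],"dr": [0,0,0]},
    {"claw": -1,"linear": [0,0,10],"dr": [0,0,0]},
    {"claw": -1,"linear": [0,0,14],"dr": [0,0,0]},
    {"claw": -1,"linear": [0,0,16],"dr": [0,0,0]},
    {"claw": -1,"linear": [0,0,16],"dr": [0,0,0]},
    {"claw": -1,"linear": [0,0,16],"dr": [0,0,0]},
    {"claw": -1,"linear": [0,0,16],"dr": [0,0,0]},
  ],
)

```text
clock: 8.88
position: [0.6023, -0.1678, 0.0659]
tcp_rot: [3.142, -0.0, 0.322]
ft_force: [0.1, 0.6, -3.0]
opening: 0.0576
grasp_force: 31.9
```

>>> carry_out(
  moves=[
    {"claw": -1,"linear": [0,0,1],"dr": [0,0,0]},
    {"claw": -1,"linear": [0,0,1],"dr": [0,0,0]},
    {"claw": -1,"linear": [0,0,1],"dr": [0,0,0]},
  ],
)

```text
clock: 9.13
position: [0.6024, -0.1679, 0.0653]
tcp_rot: [3.141, -0.0, 0.321]
ft_force: [-0.7, 0.6, -0.7]
opening: 0.0571
grasp_force: 32.0
```

>>> carry_out(
  moves=[
    {"claw": -1,"linear": [0,0,0.5],"dr": [0,0,0]},
    {"claw": -1,"linear": [0,0,0.5],"dr": [0,0,0]},
    {"claw": -1,"linear": [0,0,0.5],"dr": [0,0,0]},
  ],
)

```text
clock: 9.38
position: [0.6024, -0.1679, 0.0652]
tcp_rot: [3.141, -0.0, 0.321]
ft_force: [-2.3, 0.1, 4.1]
opening: 0.0572
grasp_force: 32.6
```

>>> carry_out(
  moves=[
    {"claw": -1,"linear": [-2,0,-0.4],"dr": [0,0,0]},
    {"claw": -1,"linear": [-5,0,-0.4],"dr": [0,0,0]},
    {"claw": -1,"linear": [-8,0,-0.4],"dr": [0,0,0]},
    {"claw": -1,"linear": [-11,0,-0.4],"dr": [0,0,0]},
    {"claw": -1,"linear": [-14,0,-0.4],"dr": [0,0,0]},
    {"claw": -1,"linear": [-17,0,-0.4],"dr": [0,0,0]},
    {"claw": -1,"linear": [-20,0,-0.4],"dr": [0,0,0]},
    {"claw": -1,"linear": [-22,0,-0.4],"dr": [0,0,0]},
    {"claw": -1,"linear": [-24,0,-0.4],"dr": [0,0,0]},
    {"claw": -1,"linear": [-25,0,-0.4],"dr": [0,0,0]},
    {"claw": -1,"linear": [-25,0,-0.4],"dr": [0,0,0]},
    {"claw": -1,"linear": [-25,0,-0.4],"dr": [0,0,0]},
  ],
)

```text
clock: 10.38
position: [0.5786, -0.1758, 0.0652]
tcp_rot: [3.141, -0.0, 0.321]
ft_force: [0.9, 0.1, 4.8]
opening: 0.0574
grasp_force: 32.5
```

```bash
python3 to.py .574 -.177 .065 18.4; python3 - <<'E'
from fit import *
S=get_image("side")
a=cv2.resize(S["pixels"][225:325,215:325],None,fx=5.5,fy=5.5,interpolation=cv2.INTER_CUBIC);cv2.imwrite("pics/gap.png",a)
H=.077;y=.023
pr=[((-.05,-y,H),(-.05,y,H)),((-.05,-y,H),(0,-y,H)),((0,-y,.03),(0,-y,H))]
p0=gfit([(S,pr)],[.5703,-.1803,.3215],0);print(p0)
E
```

```text
t 10.3833 pos [ 0.5786 -0.1758  0.0652] rpy [ 1.7998e+02 -1.0000e-02  1.8420e+01] F [0.9 0.1 4.8]
lin [-4.8 -0.3  0.2] dr [ 0.02 -0.01  0.02]
(array([ 0.57042228, -0.1801249 ,  0.33045998]), np.float64(270.4128112792969))
```

View pics/gap.png

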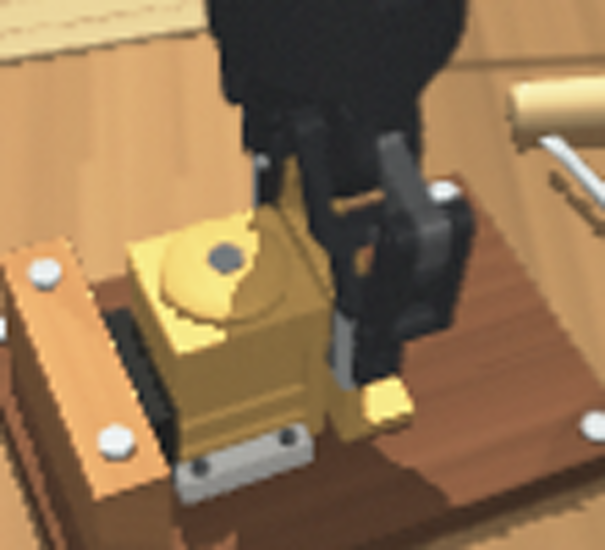

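The arch is upright in front of the pedestal with a narrow gap (front-bottom corner at about px (277.3,304.6)). I check centring in this same view.

```bash
python3 - <<'E'
from fit import *
S=get_image("side")
c,s=np.cos(.3215),np.sin(.3215)
def rel(px,z):
    d=onz(S,px,z)[:2]-[.5703,-.1803]; return np.array([c*d[0]+s*d[1],-s*d[0]+c*d[1]])*1000
print(rel((277.3,304.6),.015), rel((278.3,304.6),.015), rel((277.3,303.6),.015))
print(S["pixels"][292:310,270:292,1])
for lat in(-.002,0,.002):
  print(lat,proj(S,T((.5703,-.1803,.3215),[(.005,-.029+lat,.015),(.031,-.029+lat,.015),(.031,-.029+lat,.021),(.013,-.029+lat,.021)],0)).round(1).tolist())
E
```

```text
[  5.75095675 -28.50688756] [  7.40736356 -29.17931145] [  6.64747297 -26.5585942 ]
[[ 98 105 107 106 102 103 110 116 103  39  41  41  41  43  44  44  39  52
   80  88  91  92]
 [ 98 105 106 106 100 102 111 115 104  37  40  40  41  39  43  83 129  87
   91  92  93  91]
 [ 99 104 107 105 100 100 108 115 108  69  37  37  83 142 180 233 235 227
   93  94  94  94]
 [111 104 107 104 100  99 102 113 115 104  72 150 233 234 234 235 234 224
  153  93  93  94]
 [102 105 106 105  99  98  98 100 108 106 108 164 234 234 234 235 234 235
  224  93  92  91]
 [101 104 105 105 100  98  97  99 108 108 117 179 234 234 234 235 235 235
  223 151  88  87]
 [102 106 108 104  99 100  98  99 108 106 118 179 234 234 234 234 235 235
  234 217 102  91]
 [113 106 106 102  91  97  98 102 109 108 109 164 233 234 234 234 234 236
  238 220 111  92]
 [114 107 106  96  71  98  97 100 109 107 110 164 233 233 235 237 222 150
  108 107 101  92]
 [105 106 106  98  60  84 101 102 108 107 108 115 168 219 146 106 107 106
  100  86  96  94]
 [131 105 105  96  57  70  98 103 107 108 112 117 103 106 103  98  80  74
   58  71  9
[... 168 characters left out ...]
4  95
   96  97  97  97]
 [162 138  54  55  56  55  58  70  74  57  56  57  69  94  93  95  96  97
   95  96  97  97]
 [140 127  55  54  54  56  57  57  57  57  56  57  57  71  95  97  96  96
   97  96  97 101]
 [139 124  57  56  58  58  57  58  57  58  57  59  58  60  69  96  97  98
   97  99 100 101]
 [134 122  57  56  57  57  55  56  58  58  59  58  58  57  59  72  97  98
  100 102 103 103]
 [ 89  58  58  58  58  57  58  57  59  58  57  57  58  59  61  62  62  75
  100  99 101 101]]
-0.002 [[277.5, 305.8], [290.6, 301.3], [290.8, 299.2], [281.7, 302.3]]
0 [[277.0, 304.9], [290.1, 300.4], [290.3, 298.3], [281.2, 301.4]]
0.002 [[276.6, 304.1], [289.6, 299.6], [289.8, 297.5], [280.8, 300.6]]
```

>>> carry_out(
  moves=[
    {"claw": -1,"linear": [-1,0,-0.4],"dr": [0,0,0]},
    {"claw": -1,"linear": [-2,0,-0.4],"dr": [0,0,0]},
    {"claw": -1,"linear": [-2,0,-0.4],"dr": [0,0,0]},
    {"claw": -1,"linear": [-2,0,-0.4],"dr": [0,0,0]},
  ],
)

```text
clock: 10.82
position: [0.5765, -0.1763, 0.0652]
tcp_rot: [3.142, 0.0, 0.322]
ft_force: [2.4, 0.7, 1.7]
opening: 0.0574
grasp_force: 32.4
```

Centred to within about 0.5 mm. I close the gap in small steps.

>>> carry_out(
  moves=[
    {"claw": -1,"linear": [-0.5,0,0],"dr": [0,0,0]},
    {"claw": -1,"linear": [-1,0,0],"dr": [0,0,0]},
    {"claw": -1,"linear": [-1,0,0],"dr": [0,0,0]},
    {"claw": -1,"linear": [-1,0,0],"dr": [0,0,0]},
  ],
)

```text
clock: 11.15
position: [0.5755, -0.1766, 0.0652]
tcp_rot: [-3.142, 0.0, 0.322]
ft_force: [1.0, 1.2, 1.0]
opening: 0.0571
grasp_force: 32.4
```

>>> carry_out(
  moves=[
    {"claw": -1,"linear": [-0.5,0,0],"dr": [0,0,0]},
    {"claw": -1,"linear": [-1,0,0],"dr": [0,0,0]},
    {"claw": -1,"linear": [-1,0,0],"dr": [0,0,0]},
    {"claw": -1,"linear": [-1,0,0],"dr": [0,0,0]},
  ],
)

```text
clock: 11.48
position: [0.5746, -0.1769, 0.0652]
tcp_rot: [-3.142, 0.0, 0.322]
ft_force: [2.0, 0.5, 1.3]
opening: 0.0571
grasp_force: 32.3
```

>>> carry_out(
  moves=[
    {"claw": -1,"linear": [-0.5,0,0],"dr": [0,0,0]},
    {"claw": -1,"linear": [-1,0,0],"dr": [0,0,0]},
    {"claw": -1,"linear": [-1,0,0],"dr": [0,0,0]},
    {"claw": -1,"linear": [-1,0,0],"dr": [0,0,0]},
  ],
)

```text
clock: 11.82
position: [0.5741, -0.177, 0.0652]
tcp_rot: [3.142, -0.001, 0.322]
ft_force: [3.7, 1.1, -1.2]
opening: 0.0572
grasp_force: 32.1
```

>>> carry_out(
  moves=[
    {"claw": -1,"linear": [-0.5,0,0],"dr": [0,0,0]},
    {"claw": -1,"linear": [-1,0,0],"dr": [0,0,0]},
    {"claw": -1,"linear": [-1,0,0],"dr": [0,0,0]},
    {"claw": -1,"linear": [-1,0,0],"dr": [0,0,0]},
  ],
)

```text
clock: 12.15
position: [0.5735, -0.1772, 0.0652]
tcp_rot: [3.141, -0.002, 0.322]
ft_force: [5.4, 0.6, -3.3]
opening: 0.0572
grasp_force: 31.9
```

>>> carry_out(
  moves=[
    {"claw": -1,"linear": [-0.5,0,0],"dr": [0,0,0]},
    {"claw": -1,"linear": [-1,0,0],"dr": [0,0,0]},
    {"claw": -1,"linear": [-1,0,0],"dr": [0,0,0]},
    {"claw": -1,"linear": [-1,0,0],"dr": [0,0,0]},
  ],
)

```text
clock: 12.48
position: [0.5731, -0.1773, 0.0653]
tcp_rot: [3.141, -0.003, 0.322]
ft_force: [6.4, 1.8, -3.5]
opening: 0.0573
grasp_force: 31.8
```

```bash
python3 - <<'E'
from fit import *
F=[];p=[]
for i in range(6):
    S=get_image("side"); s=sense();F.append(s["ft_force"]);p.append(s["position"])
F=np.mean(F,0);p=np.mean(p,0);c,q=np.cos(.3215),np.sin(.3215)
print(F.round(2),p.round(4),"push",F[0]*c+F[1]*q,"lat",-F[0]*q+F[1]*c)
d=p[:2]-[.570,-.1785];print("rel",c*d[0]+q*d[1],-q*d[0]+c*d[1])
H=.077;y=.023
pr=[((-.05,-y,H),(-.05,y,H)),((-.05,-y,H),(0,-y,H)),((0,-y,.03),(0,-y,H))]
G=grad(S);
for sh in np.arange(-.006,.003,.001):
    m=T((.5703,-.1803,.3215),samp(pr)+[sh,0,0],0);w=proj(S,m).astype(np.float32);print(round(sh,3),cv2.remap(G,w[:,:1],w[:,1:],1).mean().round(1),end="; ")
E
```

```text
[ 6.99  1.32 -4.29] [ 0.5731 -0.1774  0.0652] push 7.043470560077032 lat -0.959607286179879
rel 0.0033143911485052483 0.00010035870732986725
-0.006 161.5; -0.005 177.8; -0.004 208.8; -0.003 248.6; -0.002 274.2; -0.001 268.7; 0.0 230.5; 0.001 193.4; 0.002 194.5;
```

The pedestal is back about 1.7 mm, so about 7 N true push. The tool has leaned back about 0.17° and the arch bears little on the bed. I add about 3 mm of push, a slight downward trim and a 0.3° pitch correction.

>>> carry_out(
  moves=[
    {"claw": -1,"linear": [-0.4,0,0.3],"dr": [0,-0.1,0]},
    {"claw": -1,"linear": [-0.8,0,0.6],"dr": [0,-0.2,0]},
    {"claw": -1,"linear": [-1.2,0,0.6],"dr": [0,-0.3,0]},
    {"claw": -1,"linear": [-1.6,0,0.6],"dr": [0,-0.3,0]},
    {"claw": -1,"linear": [-2,0,0.6],"dr": [0,-0.3,0]},
    {"claw": -1,"linear": [-2,0,0.6],"dr": [0,-0.3,0]},
    {"claw": -1,"linear": [-2,0,0.6],"dr": [0,-0.3,0]},
  ],
)

```text
clock: 13.37
position: [0.5728, -0.1774, 0.0652]
tcp_rot: [3.141, -0.001, 0.323]
ft_force: [8.3, 1.4, -4.4]
opening: 0.0575
grasp_force: 31.8
```

```bash
cat > chk.py <<'E'
from fit import *
F=[];p=[];r=[];PX=[]
for i in range(6):
    S=get_image("side"); s=sense();F.append(s["ft_force"]);p.append(s["position"]);r.append([s["tcp_rot"][1],s["tcp_rot"][2],abs(s["tcp_rot"][0])-np.pi])
F=np.mean(F,0);p=np.mean(p,0);c,q=np.cos(.3215),np.sin(.3215)
print(s["clock"],F.round(2),p.round(4),"push",F[0]*c+F[1]*q,"lat",-F[0]*q+F[1]*c,np.degrees(np.mean(r,0)).round(2),s["grasp_force"],s["opening"])
d=p[:2]-[.570,-.1785];print("rel mm",1e3*(c*d[0]+q*d[1]),1e3*(-q*d[0]+c*d[1]))
H=.077;y=.023
pr=[((-.05,-y,H),(-.05,y,H)),((-.05,-y,H),(0,-y,H)),((0,-y,.03),(0,-y,H))]
G=grad(S);sh=np.arange(-.006,.002,.0005);v=[]
for a in sh:
    w=proj(S,T((.5703,-.1803,.3215),samp(pr)+[a,0,0],0)).astype(np.float32);v.append(cv2.remap(G,w[:,:1],w[:,1:],1).mean())
i=int(np.argmax(v));k=np.polyfit(sh[max(i-2,0):i+3],v[max(i-2,0):i+3],2);print("ped shift mm",-k[1]/2/k[0]*1e3)
cv2.imwrite("pics/last.png",cv2.resize(S["pixels"][225:325,215:325],None,fx=5.5,fy=5.5,interpolation=cv2.INTER_CUBIC))
E
python3 chk.py
```

```text
13.6667 [ 8.08  1.94 -3.83] [ 0.5728 -0.1775  0.0652] push 8.277495793094694 lat -0.7135467795065848 [-0.04 18.5  -0.06] 31.814939975738525 0.05735706028289199
rel mm 2.9406907984943444 0.11053334313110871
ped shift mm -2.10005098982539
```

>>> carry_out(
  moves=[
    {"claw": -1,"linear": [-0.5,0,0.3],"dr": [0,0,0]},
    {"claw": -1,"linear": [-1,0,0.6],"dr": [0,0,0]},
    {"claw": -1,"linear": [-1.5,0,0.6],"dr": [0,0,0]},
    {"claw": -1,"linear": [-2,0,0.6],"dr": [0,0,0]},
    {"claw": -1,"linear": [-2,0,0.6],"dr": [0,0,0]},
    {"claw": -1,"linear": [-2,0,0.6],"dr": [0,0,0]},
  ],
)

```text
clock: 14.17
position: [0.5723, -0.1776, 0.0652]
tcp_rot: [3.14, -0.004, 0.323]
ft_force: [9.6, 2.1, -3.6]
opening: 0.0574
grasp_force: 31.9
```

```bash
python3 chk.py
```

```text
14.4667 [10.13  2.52 -3.1 ] [ 0.5723 -0.1776  0.0652] push 10.403490107346515 lat -0.8128085478051976 [-0.21 18.53 -0.1 ] 31.85582935810089 0.05725352816279546
rel mm 2.458414233717716 0.1260507271918155
ped shift mm -2.556276755691376
```

>>> carry_out(
  moves=[
    {"claw": -1,"linear": [-0.5,0,0.2],"dr": [0,-0.1,0]},
    {"claw": -1,"linear": [-1,0,0.4],"dr": [0,-0.2,0]},
    {"claw": -1,"linear": [-1.5,0,0.4],"dr": [0,-0.2,0]},
    {"claw": -1,"linear": [-1.9,0,0.4],"dr": [0,-0.2,0]},
    {"claw": -1,"linear": [-1.9,0,0.4],"dr": [0,-0.2,0]},
    {"claw": -1,"linear": [-1.9,0,0.4],"dr": [0,-0.2,0]},
    {"claw": -1,"linear": [-1.9,0,0.4],"dr": [0,-0.2,0]},
  ],
)

```text
clock: 15.05
position: [0.5719, -0.1777, 0.0652]
tcp_rot: [3.139, -0.003, 0.324]
ft_force: [12.6, 4.2, -3.7]
opening: 0.0574
grasp_force: 31.8
```

```bash
python3 chk.py
```

```text
15.35 [12.18  3.16 -3.86] [ 0.5719 -0.1778  0.0652] push 12.556700788920729 lat -0.8472882552712173 [-0.18 18.56 -0.13] 31.826571822166443 0.05740900081405514
rel mm 2.0158261544411324 0.11573549180369787
ped shift mm -2.9330253019895065
```

View pics/last.png

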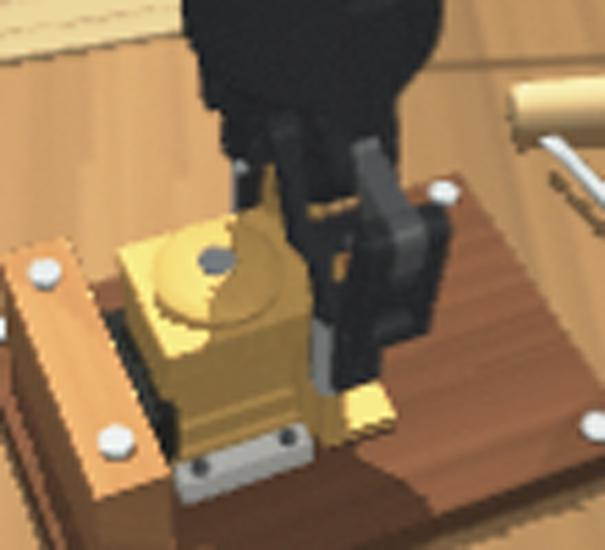

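Pressed flat and centred: the pedestal is back 2.95 mm, which agrees with 12.5 N at the wrist. I seat it slightly on the bed and hold.

>>> carry_out(
  moves=[
    {"claw": -1,"linear": [0,0,0.3],"dr": [0,0,0]},
    {"claw": -1,"linear": [0,0,0.6],"dr": [0,0,0]},
    {"claw": -1,"linear": [0,0,0.6],"dr": [0,0,0]},
    {"claw": -1,"linear": [0,0,0.6],"dr": [0,0,0]},
    {"claw": -1,"linear": [0,0,0.6],"dr": [0,0,0]},
    {"claw": -1,"linear": [0,0,0.6],"dr": [0,0,0]},
  ],
)

```text
clock: 15.85
position: [0.5719, -0.1777, 0.0652]
tcp_rot: [3.139, -0.003, 0.324]
ft_force: [10.7, 4.0, -1.4]
opening: 0.0573
grasp_force: 32.2
```

```bash
python3 chk.py
```

```text
16.15 [10.78  3.28 -0.25] [ 0.5719 -0.1777  0.0652] push 11.2677767602716 lat -0.2924663741448925 [-0.17 18.56 -0.14] 32.243351340293884 0.05705863701015208
rel mm 2.0572034701802444 0.1095467131220462
ped shift mm -2.905049109083831
```

The arch now rests on the bed (about 3.5 N) and the push is about 11.6 N. I hold for over 3 s.

>>> carry_out(
  moves=[
    {"claw": -1,"linear": [-0.3,0,0],"dr": [0,0,0]},
    {"claw": -1,"linear": [-0.3,0,0],"dr": [0,0,0]},
    {"claw": -1,"linear": [-0.3,0,0],"dr": [0,0,0]},
    {"claw": -1,"linear": [-0.3,0,0],"dr": [0,0,0]},
    {"claw": -1,"linear": [-0.3,0,0],"dr": [0,0,0]},
    {"claw": -1,"linear": [-0.3,0,0],"dr": [0,0,0]},
    {"claw": -1,"linear": [-0.3,0,0],"dr": [0,0,0]},
    {"claw": -1,"linear": [-0.3,0,0],"dr": [0,0,0]},
    {"claw": -1,"linear": [-0.3,0,0],"dr": [0,0,0]},
    {"claw": -1,"linear": [-0.3,0,0],"dr": [0,0,0]},
    {"claw": -1,"linear": [-0.3,0,0],"dr": [0,0,0]},
    {"claw": -1,"linear": [-0.3,0,0],"dr": [0,0,0]},
  ],
)

```text
clock: 17.15
position: [0.5719, -0.1777, 0.0652]
tcp_rot: [3.139, -0.004, 0.324]
ft_force: [12.4, 4.0, 0.1]
opening: 0.0575
grasp_force: 32.2
```

>>> carry_out(
  moves=[
    {"claw": -1,"linear": [0,0,0],"dr": [0,0,0]},
    {"claw": -1,"linear": [0,0,0],"dr": [0,0,0]},
    {"claw": -1,"linear": [0,0,0],"dr": [0,0,0]},
    {"claw": -1,"linear": [0,0,0],"dr": [0,0,0]},
    {"claw": -1,"linear": [0,0,0],"dr": [0,0,0]},
    {"claw": -1,"linear": [0,0,0],"dr": [0,0,0]},
    {"claw": -1,"linear": [0,0,0],"dr": [0,0,0]},
    {"claw": -1,"linear": [0,0,0],"dr": [0,0,0]},
    {"claw": -1,"linear": [0,0,0],"dr": [0,0,0]},
    {"claw": -1,"linear": [0,0,0],"dr": [0,0,0]},
    {"claw": -1,"linear": [0,0,0],"dr": [0,0,0]},
    {"claw": -1,"linear": [0,0,0],"dr": [0,0,0]},
  ],
)

```text
clock: 18.15
position: [0.5719, -0.1777, 0.0652]
tcp_rot: [3.139, -0.004, 0.324]
ft_force: [11.9, 2.9, -0.1]
opening: 0.0575
grasp_force: 32.2
```

>>> carry_out(
  moves=[
    {"claw": -1,"linear": [0,0,0],"dr": [0,0,0]},
    {"claw": -1,"linear": [0,0,0],"dr": [0,0,0]},
    {"claw": -1,"linear": [0,0,0],"dr": [0,0,0]},
    {"claw": -1,"linear": [0,0,0],"dr": [0,0,0]},
    {"claw": -1,"linear": [0,0,0],"dr": [0,0,0]},
    {"claw": -1,"linear": [0,0,0],"dr": [0,0,0]},
    {"claw": -1,"linear": [0,0,0],"dr": [0,0,0]},
    {"claw": -1,"linear": [0,0,0],"dr": [0,0,0]},
    {"claw": -1,"linear": [0,0,0],"dr": [0,0,0]},
    {"claw": -1,"linear": [0,0,0],"dr": [0,0,0]},
    {"claw": -1,"linear": [0,0,0],"dr": [0,0,0]},
    {"claw": -1,"linear": [0,0,0],"dr": [0,0,0]},
  ],
)

```text
clock: 19.15
position: [0.5719, -0.1777, 0.0652]
tcp_rot: [3.139, -0.004, 0.324]
ft_force: [11.3, 3.8, -0.5]
opening: 0.0568
grasp_force: 32.2
```

>>> carry_out(
  moves=[
    {"claw": -1,"linear": [0,0,0],"dr": [0,0,0]},
    {"claw": -1,"linear": [0,0,0],"dr": [0,0,0]},
    {"claw": -1,"linear": [0,0,0],"dr": [0,0,0]},
    {"claw": -1,"linear": [0,0,0],"dr": [0,0,0]},
    {"claw": -1,"linear": [0,0,0],"dr": [0,0,0]},
    {"claw": -1,"linear": [0,0,0],"dr": [0,0,0]},
    {"claw": -1,"linear": [0,0,0],"dr": [0,0,0]},
    {"claw": -1,"linear": [0,0,0],"dr": [0,0,0]},
    {"claw": -1,"linear": [0,0,0],"dr": [0,0,0]},
    {"claw": -1,"linear": [0,0,0],"dr": [0,0,0]},
    {"claw": -1,"linear": [0,0,0],"dr": [0,0,0]},
    {"claw": -1,"linear": [0,0,0],"dr": [0,0,0]},
  ],
)

```text
clock: 20.15
position: [0.5719, -0.1777, 0.0652]
tcp_rot: [3.139, -0.004, 0.324]
ft_force: [10.7, 3.2, -0.5]
opening: 0.0573
grasp_force: 32.2
```

```bash
python3 chk.py
```

```text
20.45 [11.64  3.4  -1.03] [ 0.5719 -0.1777  0.0652] push 12.12173085604152 lat -0.45080541090503345 [-0.2  18.56 -0.15] 32.15352416038513 0.05740679306510454
rel mm 2.035732537552701 0.12343648384677763
ped shift mm -2.934907553484321
```

The push held steady at about 12 N for more than 4 s, so I hand the job in.

```bash
python3 -c "
from workcell import *
print(job_done())"
```

```text
the job is handed in; nothing more can be done
None
```

The brass arch stands on the jig bed, centred and flat against the pedestal's rear face. It was pressed there at about 12 N (pedestal back about 2.9 mm) for over 4 s with a light 32 N grip, and I handed the job in at about 20 s of the 64 s with the arm still holding it.

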